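Close down a valve test station

ROBOT

A 7-joint arm with a two-finger parallel gripper is mounted at the origin on the work surface. World frame = base frame: x ahead of the robot, y to its left, z up, the work surface at z = 0. Lengths are in m, angles in rad, forces in N, time in s.
With the tool pointing down it reaches from about 0.425 to 0.875 m from the base axis. Payload 4.7 kg.
Tool frame: the origin (TCP) lies at the very end of the fingers, on their centre line; the grasp point (between the pads) lies 19 mm behind it; z points along the fingers, y is the line along which they close (so a half turn about z gives the same grasp; the last joint's range is limited). The gripper opens to 85 mm and grips with 20 to 120 N. Pads are 22 mm wide; open, the fingers measure 114 mm over their backs; the gripper's body (76 mm by 85 mm) begins 54 mm behind the grasp point. The pads swing forward as they close: fully open they stand 13 mm farther back than shut.
Start: joints at [1.242, 0.321, -0.07, 1.45, 0.023, 1.371, -0.057], TCP at [0.218, -0.612, 0.231] pointing down, gripper open.
Joint ranges: [-2.86, 2.86], [-0.3, 2.09], [-1.38, 1.24], [0.06, 2.45], [-1.56, 4.7], [0.09, 2.05], [-2.69, 2.69]. Speed limits (rad/s): [2.57, 2.57, 3.14, 3.14, 3.14, 3.14, 3.14].

INTERFACE

Orientations are given as a unit quaternion [w, x, y, z].
In Python, from cell import observe, eyes, env gives the robot as it stands. The module is installed in compiled form; this text tells all that it offers.
- The arm moves only by the tool arm_command, never from a script. Its argument "targets" is text: rows parted by semicolons, each of 5 numbers parted by spaces: the opening, from 0 (shut) to 1 (fully open), then the shift along the tool's x, y, z in m, then the turn about the tool's z in rad. In form: fingers dx dy dz twist; .... A call has 1 to 8 rows; each row shifts and turns the commanded pose from where the row before left it, along the tool's axes as they then stand; what a row does not reach is not made up. A row lasts 1/10 s, in which the tool goes at most 50 mm and 8.59 degrees, less where a joint would pass 70% of its speed; a pose out of reach is approached as far as the arm can. A call is refused whole if a number of a shift passes 0.05 or a number of a turn 0.15, either way. A call with a gripper value outside its range is refused whole. The fingers move at their own pace and stop on an object; "grip_force" is the grip in N (left out, the last holds). Time passes only in rows, so rows that do not move let the fingers close. It gives the time, the measured TCP pose, the force, the opening and the grip force at its end, in the units of the state.
- observe(): the state, without advancing time (a new reading comes with each control period).
- eyes.read_camera(name): name is "side" or "top"; returns a dict with "img" (384x512x3 uint8, blue, green, red), "range_z" (384x512 float32, m along the optical axis (not along the pixel's ray), 0 where there is no reading), "vfov" (degrees; the focal length in pixels is half the picture's height over the tangent of half this angle, whatever the lens; pixels are square), "cx", "cy" (the principal point, pixels), "rvec" (rotation vector, rad) and "tvec" (3), from world to camera coordinates, as OpenCV has them. Camera axes: x right, y down, z forward; pixel columns grow to the right and rows downward; lengths in m; the calibration is good to about 2 mm. A picture is of the moment at which its call begins.
- env.hand_in(): hands the job in; it is judged then, once.
The state is a dict: "time": time; "joint_pos": joint angles; "dq": joint speeds; "joint_torque": joint torques, N m; "position": TCP position; "eef_rot": TCP orientation; "contact_force": force on the tool from outside, world axes, zero at the start; "ft_torque": the same for the moment, N m; "grip_width": finger opening in m; "gripper_force": force on a finger pad.
Only numpy, scipy, OpenCV 4.12 (cv2) and the standard library are available. Lean on these libraries where they do the work, as an engineer would, in place of code of your own. Each camera call takes 0.05 s, during which the arm holds its last target. There are 200 camera calls.

TASK

The valve test is finished: first push the lever on the supply console all the way over to its far side, the end with the black dot, to switch the supply off. Then put the red and the yellow calibration weight from the module's white plate back into the rack slots with labels of their own colours, each set down upright and not dropped. When the plate is clear, slide the module along the bench, without lifting it, out of the orange frame until its base is wholly inside the green frame; leave the stored weights and the other things on the bench alone, and let go of everything.

Things in the scene. Friction and masses are not known exactly. Their poses are not given: they have to be found in the camera images.
- power (a joint): supply lever on top of the console: 0 = leaning to the near end (green dot, on), 1.0 = leaning to the far end (black dot, off), rad; it starts at 0 to 0.2 and stays where it is left, with light friction
- power_tip (a point): centre of the lever's red end ball, 26 mm in diameter. It swings in the console's x-z plane about a pivot 72 mm above the bench over the console's centre, radius 70 mm: 34 mm to the near (-x) side of the centre at joint 0, 34 mm to the far (+x) side at 1.0, 133 mm above the bench at both ends and 142 mm midway
- console: fixed supply console, white with a blue top, 160 x 100 mm, 50 mm high; it stands to the left or to the right of the module. Origin: centre of its underside; its x axis points from the green dot to the black dot (away from the robot), z up. The lever stands on a grey block 70 x 50 mm at its centre, block top 75 mm above the bench
- module: loose grey valve module, 0.6 to 0.9 kg, on an aluminium base plate 140 mm (x) x 150 mm (y), 8 mm thick; starts in the orange frame, yaw within 0.2 rad. Grey body, three white columns and a white loading plate 76 mm (x) x 165 mm (y), centred 22 mm to the -x side, its top 100 mm above the bench. Origin: centre of the base's underside; z up
- module_grip (a point): blue upright grip on the module's far (+x) side: a bar 24 mm (module x) by 16 mm (module y), rising from the base to 85 mm; pinch it across y, where both sides are free. This point: on the bar's axis, 70 mm above the bench, 55 mm on the +x side of the module's origin; axes as the module's
- module_plate (a point): centre of the top face of the module's white loading plate, 100 mm above the bench; the two weights start on it about 95 mm apart along the module's y; axes as the module's
- mark_test: orange painted frame on the bench, where the module starts: lines 6 mm wide, 170 mm (x) x 180 mm (y) inside. Origin: its centre; may be to the left or right of the green one
- mark_pass: green painted frame on the bench, same size (170 mm along its x, 180 mm along its y inside), about 0.23 to 0.32 m beside the orange one, turned by up to 0.15 rad. Origin: its centre; x and y along its lines
- parts_tray: fixed blue tray of small fittings, 160 x 100 mm, 45 mm high, on the side where the console is not. Bystander: leave alone. Origin: centre of its underside
- screwdriver: Bystander: leave alone. Screwdriver lying on the bench
- wrench: Bystander: leave alone. Wrench lying on the bench
- mug: Bystander: leave alone. Blue mug, 80 mm wide, 90 mm high
- cleaner: Bystander: leave alone. White bottle, 60 mm wide, 160 mm high
- weight_red: steel calibration weight: cylinder 40 mm in diameter and 30 mm high, with a knob 22 mm in diameter standing on its top from 30 to 56 mm; knob, top and a band round the body are red; 0.2 to 0.32 kg. Origin: centre of its underside, z up. Starts on the module's white plate.
- slot_red_floor (a point): fixed storage slot with a red label, one of four in a row (pitch 85 mm) on a low rack; order varies. Open grey cup 64 x 64 mm outside, 56 x 56 inside. Label: flat coloured strip 58 x 20 mm on a ledge 44 mm to the far (+x) side of the cup's centre. This point: centre of the cup's inner floor, 12 mm above the bench; the rim is 14 mm above it; x, y along the cup's sides
- weight_yellow: steel calibration weight: cylinder 40 mm in diameter and 30 mm high, with a knob 22 mm in diameter standing on its top from 30 to 56 mm; knob, top and a band round the body are yellow; 0.2 to 0.32 kg. Origin: centre of its underside, z up. Starts on the module's white plate.
- slot_yellow_floor (a point): fixed storage slot with a yellow label, one of four in a row (pitch 85 mm) on a low rack; order varies. Open grey cup 64 x 64 mm outside, 56 x 56 inside. Label: flat coloured strip 58 x 20 mm on a ledge 44 mm to the far (+x) side of the cup's centre. This point: centre of the cup's inner floor, 12 mm above the bench; the rim is 14 mm above it; x, y along the cup's sides
- weight_green: steel calibration weight: cylinder 40 mm in diameter and 30 mm high, with a knob 22 mm in diameter standing on its top from 30 to 56 mm; knob, top and a band round the body are green; 0.2 to 0.32 kg. Origin: centre of its underside, z up. Already in its slot: leave alone.
- slot_green_floor (a point): fixed storage slot with a green label, one of four in a row (pitch 85 mm) on a low rack; order varies. Open grey cup 64 x 64 mm outside, 56 x 56 inside. Label: flat coloured strip 58 x 20 mm on a ledge 44 mm to the far (+x) side of the cup's centre. This point: centre of the cup's inner floor, 12 mm above the bench; the rim is 14 mm above it; x, y along the cup's sides
- weight_blue: steel calibration weight: cylinder 40 mm in diameter and 30 mm high, with a knob 22 mm in diameter standing on its top from 30 to 56 mm; knob, top and a band round the body are blue; 0.2 to 0.32 kg. Origin: centre of its underside, z up. Already in its slot: leave alone.
- slot_blue_floor (a point): fixed storage slot with a blue label, one of four in a row (pitch 85 mm) on a low rack; order varies. Open grey cup 64 x 64 mm outside, 56 x 56 inside. Label: flat coloured strip 58 x 20 mm on a ledge 44 mm to the far (+x) side of the cup's centre. This point: centre of the cup's inner floor, 12 mm above the bench; the rim is 14 mm above it; x, y along the cup's sides
Not all that is in view belongs to the job. What is shaped like the module but brown, purple or turquoise is not meant.

How it is judged:
By the outcome, as a careful person would: the job done as asked, in the order asked, and still so for the second after the job is handed in, with the robot touching nothing.
It also fails if it takes over 72 s, if anything falls off the work surface, if the arm or the gripper's body presses on something with over 40 N, if the wrist force passes 120 N, or if a joint passes its speed limit or range.

## Working session

There is one attempt and no reset: what is moved stays moved. The work goes in short steps, Python scripts to look and compute and a tool call to move; the robot and the scene stay as the last step left them, time stands still between calls to the robot, and variables do not carry over. Pictures are saved under pics/ and viewed, at most 10 in all, crops included, and the job is handed in when it is done.

Besides the shell and the picture viewer there is one more tool, called by a JSON object that holds its "name" and its "arguments", one argument or row to a line. arm_command: Moves the arm, as the interface text tells. Its arguments: {"type":"object","properties":{"targets":{"type":"string"},"grip_force":{"type":"number"}},"required":["targets"]}

```bash
mkdir -p pics
cat > h.py <<'E'
import numpy as np, cv2
from cell import observe, eyes, env
def cam(n):
    c=eyes.read_camera(n); c['f']=c['img'].shape[0]/2/np.tan(np.radians(c['vfov'])/2)
    c['R']=cv2.Rodrigues(np.array(c['rvec'],float))[0]; c['t']=np.array(c['tvec'],float).ravel(); return c
def ray(c,u,v,z):
    d=c['R'].T@np.array([(u-c['cx'])/c['f'],(v-c['cy'])/c['f'],1]); o=-c['R'].T@c['t']
    return o+d*(z-o[2])/d[2]
def cloud(c):
    v,u=np.mgrid[:384,:512]; Z=c['range_z']
    P=np.stack([(u-c['cx'])/c['f']*Z,(v-c['cy'])/c['f']*Z,Z],-1)
    return (P-c['t'])@c['R']
def proj(c,p):
    q=c['R']@np.array(p)+c['t']; return q[:2]/q[2]*c['f']+[c['cx'],c['cy']]
E
python3 - <<'E'
from h import *
for n in('top','side'):
    c=cam(n); cv2.imwrite(f'pics/{n}0.png',cv2.resize(c['img'],(800,600))); print(n,c['f'],c['cx'],c['cy'],-c['R'].T@c['t'],c['R'].round(2).tolist(),(c['range_z']>0).mean())
    np.savez(f'{n}0.npz',**{k:np.array(v) for k,v in c.items()})
print(observe())
E
```

```text
top 389.9178379796773 253.50622293168655 188.0437215217709 [0.25546347 0.08329339 1.21204008] [[0.01, -1.0, 0.0], [-0.98, -0.01, -0.21], [0.21, -0.0, -0.98]] 0.9959259033203125
side 355.0463313916601 256.0334653385231 193.73373142353807 [-0.0396859   0.66217745  0.86064901] [[-0.75, -0.66, 0.0], [-0.46, 0.52, -0.72], [0.48, -0.54, -0.69]] 0.995880126953125
{'time': 0.1, 'joint_pos': array([ 1.24211288,  0.32175417, -0.07010639,  1.45159132,  0.02260894,
        1.37081074, -0.05692068]), 'dq': array([ 0.00016213, -0.00238329, -0.00188124, -0.00509669,  0.00110393,
       -0.00079451,  0.00039592]), 'joint_torque': array([ 3.19225874e-04, -4.94874680e+01, -3.83615233e-01, -3.15210307e+01,
        1.31093428e-02,  7.42882054e-03, -3.64004745e-05]), 'position': array([ 0.21826639, -0.61172376,  0.23031038]), 'eef_rot': array([-8.65441116e-04,  9.85345379e-01,  1.70568739e-01, -1.99447686e-04]), 'contact_force': array([0.4178536 , 0.06819233, 0.21202772]), 'ft_torque': array([ 0.01930036, -0.01859488, -0.00160194]), 'gripper_force': 0.0, 'grip_width': 0.08538257800583132}
```

View pics/top0.png

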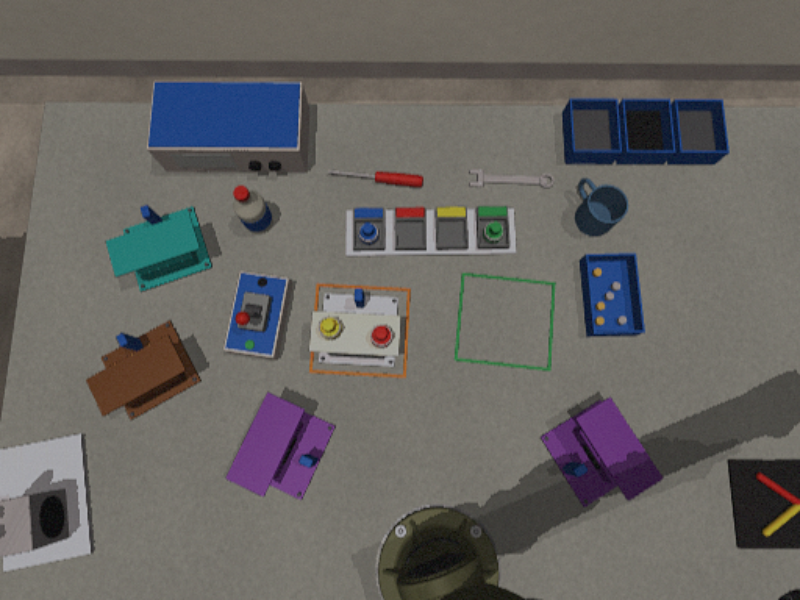

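View pics/side0.png

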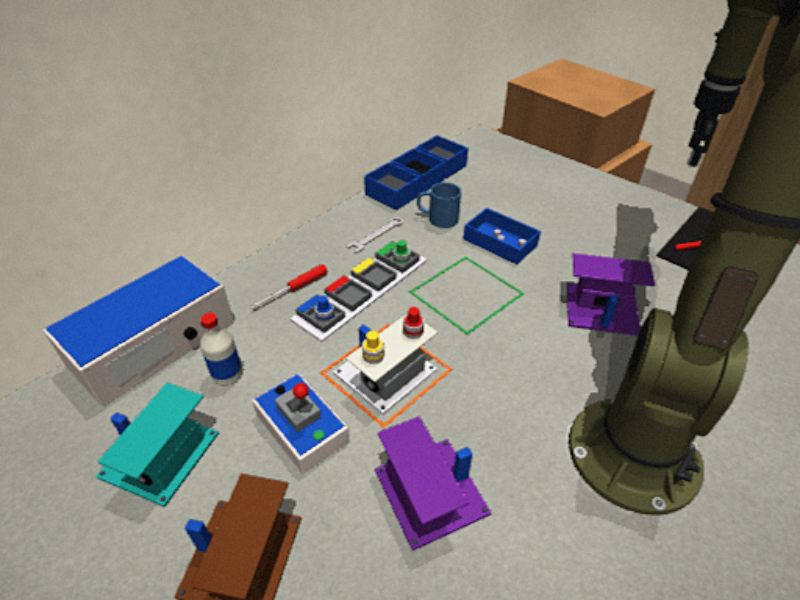

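The top view (800x600) shows the console at (257,315) with the red lever ball at (243,318). The grey module in the orange frame is at (358,330), with yellow at (330,327), red at (381,335) and the blue grip at (359,297). The red slot is at (410,232), the yellow slot at (451,232) and the green frame at (505,321).

Module candidates are grey (358,330), turquoise (160,250), brown (145,370), purple (280,445) and purple (600,450). Only the grey one, inside the orange frame and carrying the weights, fits. Next I measure, and confirm with a crop.

```bash
cat > m.py <<'E'
from h import *
def blobs(c,hr,box,z,smin=120,vmin=60,amin=8):
    hsv=cv2.cvtColor(c['img'],cv2.COLOR_BGR2HSV)
    m=cv2.inRange(hsv,(hr[0],smin,vmin),(hr[1],255,255))
    if hr[0]==0: m|=cv2.inRange(hsv,(174,smin,vmin),(180,255,255))
    k=np.zeros_like(m); x0,y0,x1,y1=[int(q*.64) for q in box]; k[y0:y1,x0:x1]=1; m*=k
    n,l,s,ce=cv2.connectedComponentsWithStats(m)
    return [(ce[i].round(1),s[i,4],ray(c,*ce[i],z).round(4),l==i) for i in range(1,n) if s[i,4]>=amin]
def rect(c,mask,z):
    v,u=np.nonzero(mask); P=np.array([ray(c,a,b,z)[:2] for a,b in zip(u,v)],np.float32)
    return cv2.minAreaRect(P*1000)
E
python3 - <<'E'
from m import *
c=cam('top');s=cam('side');C=cloud(c);S=cloud(s)
def show(nm,cc,cl,hr,box,z,rc=False,**k):
    for ce,a,p,m in blobs(cc,hr,box,z,**k):
        print(nm,ce,a,p,'zmax',np.percentile(cl[m][:,2],90).round(3), 'med',np.median(cl[m],0).round(3), rect(cc,m,z) if rc else '')
show('ballT',c,C,(0,6),(225,295,260,335),.135)
show('ballS',s,S,(0,6),(285,375,315,405),.135)
show('redT',c,C,(0,6),(365,315,400,352),.156); show('redS',s,S,(0,6),(395,300,430,340),.15)
show('yelT',c,C,(22,34),(315,310,345,345),.156); show('yelS',s,S,(22,34),(355,325,390,365),.15)
show('labR',c,C,(0,6),(390,200,430,220),.02,True); show('labY',c,C,(22,34),(430,200,470,220),.02,True)
show('labB',c,C,(100,125),(350,200,388,220),.02,True); show('labG',c,C,(45,75),(475,200,512,220),.02,True)
show('frameG',c,C,(45,75),(445,265,565,378),0,True,smin=80,amin=30)
show('frameO',c,C,(5,20),(300,275,420,385),0,True,amin=30)
show('gripT',c,C,(100,125),(345,285,375,310),.085,True); show('gripS',s,S,(100,125),(350,315,378,350),.08)
show('dotG',c,C,(45,75),(240,335,260,355),.05)
show('con',c,C,(100,125),(220,265,300,365),.05,True,amin=100)
# plate top, base
box=np.zeros((384,512),bool); box[int(.64*305):int(.64*372),int(.64*300):int(.64*410)]=1
m=box&(abs(C[...,2]-.1)<.006); print('plate',rect(c,m,.1),np.median(C[m],0))
box[:]=0; box[int(.64*280):int(.64*380),int(.64*300):int(.64*412)]=1
m=box&(abs(C[...,2]-.008)<.004)&(c['img'].min(2)>120); print('base',rect(c,m,.008),m.sum())
for nm,cc,b in(('t',c,(300,200,540,390)),('s',s,(240,250,520,440))):
    x0,y0,x1,y1=[int(q*.64) for q in b]; cv2.imwrite(f'pics/crop_{nm}.png',cv2.resize(cc['img'][y0:y1,x0:x1],(780,590),interpolation=cv2.INTER_CUBIC))
E
```

```text
ballT [155.  203.4] 60 [0.4456 0.3558 0.135 ] zmax 0.15 med [0.444 0.353 0.147] 
ballS [191.9 250. ] 70 [0.4485 0.3565 0.135 ] zmax 0.15 med [0.442 0.361 0.146] 
redT [243.6 214. ] 107 [0.414 0.107 0.156] zmax 0.157 med [0.415 0.106 0.137] 
redS [264.2 202.7] 107 [0.4125 0.1174 0.15  ] zmax 0.157 med [0.415 0.113 0.141] 
redS [263.9 212.1] 28 [0.3893 0.1458 0.15  ] zmax 0.119 med [0.408 0.123 0.116] 
yelT [210.4 208.8] 105 [0.4279 0.1979 0.156 ] zmax 0.157 med [0.43  0.199 0.139] 
yelS [238.2 218.4] 111 [0.4258 0.2097 0.15  ] zmax 0.157 med [0.429 0.206 0.143] 
yelS [238.8 228. ] 24 [0.401  0.2332 0.15  ] zmax 0.119 med [0.419 0.215 0.117] 
labR [262.1 135.5] 113 [0.6904 0.0531 0.02  ] zmax 0.028 med [0.689 0.053 0.025] ((690.2882690429688, 53.308753967285156), (17.01215171813965, 58.16020965576172), 0.40545859932899475)
labY [288.5 135.3] 114 [ 0.6915 -0.0323  0.02  ] zmax 0.028 med [ 0.69  -0.033  0.025] ((692.6024169921875, -32.174468994140625), (20.431373596191406, 55.21910858154297), 0.4050860106945038)
labB [235.4 135.8] 98 [0.6888 0.139  0.02  ] zmax 0.028 med [0.686 0.14  0.0
[... 743 characters left out ...]
.084] ((500.5465393066406, 152.4528045654297), (21.32475471496582, 11.849348068237305), 1.027134895324707)
gripS [231.9 212.7] 50 [0.502  0.1608 0.08  ] zmax 0.087 med [0.506 0.159 0.08 ] 
dotG [159.4 220. ] 25 [0.4101 0.3611 0.05  ] zmax 0.056 med [0.41  0.361 0.053] 
con [164.1 200.9] 905 [0.4684 0.3502 0.05  ] zmax 0.054 med [0.462 0.347 0.05 ] ((471.0719909667969, 352.0386962890625), (89.53530883789062, 147.1877899169922), 81.83031463623047)
plate ((423.95318603515625, 156.1422576904297), (164.40492248535156, 75.93807220458984), 87.22087860107422) [0.41991204 0.15579823 0.09961637]
base ((447.1338806152344, 155.43707275390625), (149.32864379882812, 141.2666015625), 87.18758392333984) 636
```

View pics/crop_t.png

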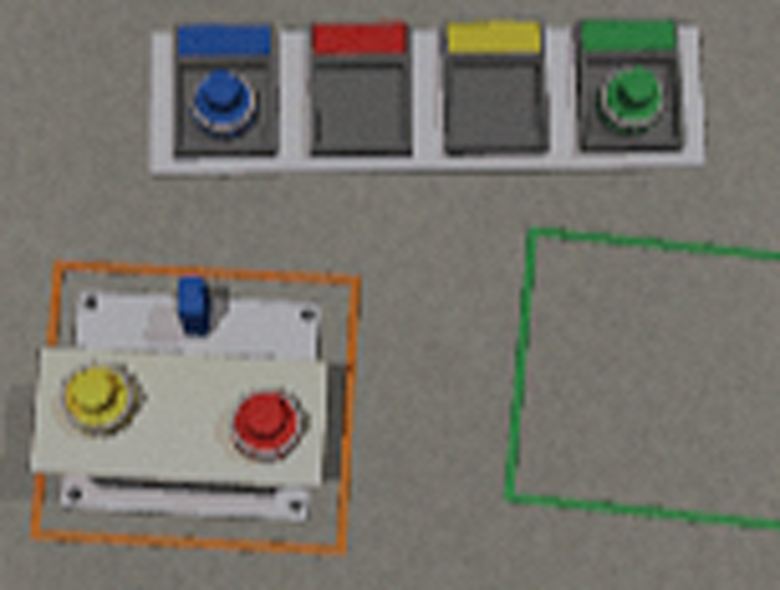

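The crop confirms the targets. The grey module stands in the orange frame with yellow and red on its plate, the red and yellow cups are empty, and the blue and green cups are filled. All measured sizes match those given. I refine the knob tops and the ball with depth while starting the move.

Run:
```python
from m import *
for n in('top','side'):
    c=cam(n);C=cloud(c)
    def near(nm,x,y,r,z0,z1):
        m=(np.hypot(C[...,0]-x,C[...,1]-y)<r)&(C[...,2]>z0)&(C[...,2]<z1); P=C[m]; 
        v,u=np.nonzero(m)
        if len(P): print(n,nm,len(P),((P.max(0)+P.min(0))/2).round(4),P.mean(0).round(4),P.max(0).round(3))
    near('red',.414,.107,.03,.152,.165); near('yel',.429,.199,.03,.152,.165)
    near('ball',.444,.356,.025,.132,.2)
    near('block',.471,.352,.06,.071,.08)
    near('blueW',.646,.138,.03,.06,.08); near('grnW',.648,-.117,.03,.06,.08)
    m=(np.hypot(C[...,0]-.444,C[...,1]-.356)<.025)&(C[...,2]>.125); P=C[m]
    A=np.c_[2*P,np.ones(len(P))]; s=np.linalg.lstsq(A,(P**2).sum(1),rcond=None)[0]; print('sphere',s[:3].round(4),np.sqrt(s[3]+s[:3]@s[:3]).round(4))
```

```text
top red 48 [0.4154 0.1072 0.1562] [0.4158 0.1071 0.1559] [0.425 0.117 0.16 ]
top yel 43 [0.4315 0.2008 0.156 ] [0.431  0.2012 0.1556] [0.442 0.21  0.16 ]
top ball 67 [0.4427 0.3539 0.1432] [0.4424 0.3533 0.1453] [0.454 0.365 0.151]
top block 246 [0.47   0.352  0.0755] [0.4711 0.3474 0.0748] [0.507 0.379 0.08 ]
top blueW 40 [0.6376 0.1376 0.0667] [0.6378 0.1374 0.0671] [0.648 0.147 0.072]
top grnW 42 [ 0.6417 -0.1149  0.0655] [ 0.6413 -0.115   0.067 ] [ 0.652 -0.105  0.071]
sphere [0.4433 0.3547 0.1402] 0.011
side red 39 [0.4189 0.1085 0.1558] [0.4175 0.1089 0.1562] [0.429 0.119 0.159]
side yel 43 [0.4323 0.2016 0.1558] [0.4319 0.202  0.1564] [0.443 0.211 0.159]
side ball 84 [0.4451 0.3562 0.1432] [0.4424 0.3586 0.1448] [0.457 0.369 0.154]
side block 282 [0.4707 0.3551 0.0755] [0.465  0.3579 0.0758] [0.508 0.382 0.08 ]
side blueW 36 [0.6399 0.1394 0.0658] [0.6385 0.1404 0.0665] [0.651 0.15  0.071]
side grnW 28 [ 0.6438 -0.1138  0.0656] [ 0.6422 -0.1126  0.0668] [ 0.653 -0.102  0.071]
sphere [0.4458 0.3561 0.139 ] 0.012
```

{"name": "arm_command", "arguments": {
  "targets": "0 0.05 0 -0.04 0.115; 0 0.05 -0.04 -0.02 0.115; 0 0.035 -0.035 0 0.113; 0 0.03 -0.04 0 0; 0 0.03 -0.04 0 0; 0 0.03 -0.04 0 0; 0 0.03 -0.04 0 0; 0 0.02 -0.04 0 0",
  "grip_force": 40
}}

```text
time: 1.1
position: [0.4575, -0.3204, 0.2775]
eef_rot: [-0.0, 1.0, 0.001, 0.0]
contact_force: [0.7, 0.3, 1.0]
grip_width: -0.0002
gripper_force: 0.0
```

{"name": "arm_command", "arguments": {
  "targets": "0 0 -0.05 0 0; 0 0 -0.05 0 0; 0 0 -0.05 0 0; 0 0 -0.05 0 0; 0 0 -0.05 0 0; 0 0 -0.05 0 0; 0 0 -0.05 0 0; 0 0 -0.05 0 0"
}}

```text
time: 1.9
position: [0.4554, 0.079, 0.2778]
eef_rot: [0.0, 1.0, -0.0, 0.001]
contact_force: [1.1, -0.4, -0.1]
grip_width: -0.0002
gripper_force: 0.0
```

{"name": "arm_command", "arguments": {
  "targets": "0 -0.01 -0.05 0 0; 0 -0.01 -0.05 0 0; 0 -0.01 -0.05 0 0; 0 -0.01 -0.05 0 0.03; 0 -0.01 -0.05 0 0.05; 0 -0.01 -0.03 0 0.06; 0 0 0 0 0; 0 0 0 0 0"
}}

```text
time: 2.7
position: [0.4003, 0.3535, 0.2772]
eef_rot: [0.0, 0.998, -0.069, -0.0]
contact_force: [-0.1, -1.3, 0.2]
grip_width: -0.0001
gripper_force: 0.0
```

Run:
```python
from m import *
o=observe();print(o['joint_pos'].round(2),o['position'],o['eef_rot'])
for n in('top','side'):
    c=cam(n);C=cloud(c)
    for nm,x,y in(('red',.6455,.052),('yel',.6465,-.0335)):
        for z0,z1 in((.009,.015),(.0235,.03)):
            m=(abs(C[...,0]-x)<.036)&(abs(C[...,1]-y)<.036)&(C[...,2]>z0)&(C[...,2]<z1)&(c['img'].max(2)<110)
            P=C[m]
            if len(P): print(n,nm,z0,len(P),P.min(0).round(3),P.max(0).round(3))
```

```text
[ 0.15  0.14 -1.    1.64  0.12  1.43 -2.57] [0.40030114 0.35345556 0.27718532] [ 2.43697155e-04  9.97629868e-01 -6.88078402e-02 -2.61133147e-04]
top red 0.009 220 [0.613 0.024 0.009] [0.672 0.079 0.015]
top red 0.0235 84 [0.61  0.021 0.024] [0.677 0.082 0.029]
top yel 0.009 223 [ 0.614 -0.06   0.009] [ 0.674 -0.005  0.015]
top yel 0.0235 80 [ 0.613 -0.064  0.024] [ 0.68  -0.001  0.029]
side red 0.009 37 [0.612 0.022 0.009] [0.676 0.086 0.015]
side red 0.0235 15 [0.611 0.029 0.024] [0.675 0.085 0.029]
side yel 0.009 46 [ 0.613 -0.063  0.009] [0.68  0.002 0.015]
side yel 0.0235 30 [ 0.613 -0.061  0.024] [0.677 0.001 0.028]
```

{"name": "arm_command", "arguments": {
  "targets": "0 0 0 0 -0.07; 0 0 0 0 -0.07; 0 -0.002 -0.005 0.04 0; 0 -0.002 -0.005 0.04 0; 0 0 0 0.04 0; 0 0 0 0.037 0; 0 0 0 0 0; 0 0 0 0 0"
}}

```text
time: 3.6
position: [0.3975, 0.3621, 0.121]
eef_rot: [0.0, 1.0, -0.001, -0.0]
contact_force: [-0.2, 0.4, 0.5]
grip_width: 0.0003
gripper_force: 0.0
```

```bash
python3 -c "
from h import *
o=observe();print(o['joint_pos'].round(2),o['position'],o['eef_rot'].round(3))"
```

```text
[ 0.07  0.3  -0.98  1.84  0.28  1.14 -2.58] [0.397524   0.36213741 0.12098221] [ 0.     1.    -0.001 -0.   ]
```

{"name": "arm_command", "arguments": {
  "targets": "0 0.015 0.002 0 0; 0 0.015 0.002 0 0; 0 0.01 0.0015 0 0; 0 0.01 0.0015 0 0; 0 0.01 0.0015 0 0; 0 0.01 0.0015 0 0; 0 0.008 0.001 0 0; 0 0 0 0 0"
}}

```text
time: 4.4
position: [0.4761, 0.3516, 0.12]
eef_rot: [0.0, 1.0, -0.001, 0.0]
contact_force: [0.2, 0.3, -0.3]
grip_width: -0.0
gripper_force: 0.0
```

```bash
cat > lev.py <<'E'
from m import *
for n,b in(('top',(225,280,285,340)),('side',(270,360,330,410))):
    c=cam(n);C=cloud(c)
    for ce,a,p,m in blobs(c,(0,6),b,.135): print(n,ce,a,p,C[m].mean(0).round(4))
E
python3 lev.py
```

```text
(no output)
```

{"name": "arm_command", "arguments": {
  "targets": "0 0.004 0.0005 0 0; 0 0.004 0.0005 0 0; 0 0 0 0 0"
}}

```text
time: 4.8
position: [0.4819, 0.3514, 0.1203]
eef_rot: [0.0, 1.0, 0.0, -0.001]
contact_force: [-1.8, -0.0, 0.5]
grip_width: 0.0002
gripper_force: 1.4
```

{"name": "arm_command", "arguments": {
  "targets": "0 0.003 0.0005 0 0; 0 0 0 0 0"
}}

```text
time: 5.0
position: [0.4822, 0.3514, 0.1202]
eef_rot: [0.001, 1.0, 0.001, -0.003]
contact_force: [-8.3, -0.2, 3.4]
grip_width: -0.0002
gripper_force: 4.5
```

{"name": "arm_command", "arguments": {
  "targets": "0 0.002 0 0 0; 0 0 0 0 0; 0 -0.03 0 0 0; 0 -0.02 0 -0.04 0; 0 0 0.03 -0.05 0; 0 0 0.05 -0.04 0; 0 0 0.05 0 0; 0 0 0.03 0 0"
}}

```text
time: 5.8
position: [0.4392, 0.2023, 0.2359]
eef_rot: [0.001, 1.0, -0.002, 0.002]
contact_force: [0.7, -1.8, -0.5]
grip_width: -0.0
gripper_force: 0.0
```

```bash
python3 lev.py; python3 -c "
from h import *
o=observe();print(o['joint_pos'].round(2),o['position'],o['eef_rot'].round(3))"
```

```text
side [180.  236.5] 72 [0.5054 0.3482 0.135 ] [0.5006 0.351  0.1414]
[ 0.47 -0.01 -0.93  1.82 -0.    1.33 -2.04] [0.43942665 0.20004964 0.23497347] [ 0.002  1.    -0.005  0.002]
```

{"name": "arm_command", "arguments": {
  "targets": "0.6 -0.004 0 0 0; 0.6 -0.004 -0.001 0.02 0; 0.6 0 0 0.02 0; 0.6 0 0 0 0; 0.6 0 0 0 0",
  "grip_force": 60
}}

```text
time: 6.4
position: [0.4293, 0.2084, 0.1948]
eef_rot: [-0.0, 1.0, 0.001, -0.0]
contact_force: [0.6, 0.4, 0.2]
grip_width: 0.0514
gripper_force: 0.0
```

{"name": "arm_command", "arguments": {
  "targets": "0.6 0.002 0.007 0 0; 0.6 0 0 0.03 0; 0.6 0 0 0.02 0; 0.6 0 0 0.011 0; 0.6 0 0 0 0; 0 0 0 0 0; 0 0 0 0 0; 0 0 0 0 0"
}}

```text
time: 7.2
position: [0.4326, 0.2002, 0.135]
eef_rot: [-0.0, 1.0, -0.0, 0.001]
contact_force: [-1.0, -0.4, 6.0]
grip_width: 0.02
gripper_force: 58.5
```

{"name": "arm_command", "arguments": {
  "targets": "0 0 0 0 0; 0 0 0 0 0"
}}

```text
time: 7.4
position: [0.4326, 0.2002, 0.135]
eef_rot: [0.0, 1.0, -0.0, 0.001]
contact_force: [-0.3, -1.5, 6.1]
grip_width: 0.0197
gripper_force: 58.6
```

{"name": "arm_command", "arguments": {
  "targets": "0 0 0 -0.02 0; 0 0 0 -0.03 0; 0 0.01 0 -0.03 0; 0 0.04 0.02 0 0; 0 0.04 0.03 0 0; 0 0.04 0.04 0 0; 0 0.04 0.04 0 0; 0 0.03 0.04 0 0"
}}

```text
time: 8.2
position: [0.6236, 0.0381, 0.213]
eef_rot: [-0.0, 1.0, 0.0, -0.0]
contact_force: [0.9, 0.5, -1.5]
grip_width: 0.0196
gripper_force: 59.3
```

{"name": "arm_command", "arguments": {
  "targets": "0 0.013 0.04 0 0; 0 0 0.024 0.02 0; 0 0 0 0.04 0; 0 0 0 0.03 0; 0 0 0 0 0; 0 0 0 0 0"
}}

```text
time: 8.8
position: [0.6352, -0.0247, 0.1237]
eef_rot: [-0.0, 1.0, -0.0, -0.0]
contact_force: [-0.1, 0.2, -2.1]
grip_width: 0.0196
gripper_force: 59.2
```

Run:
```python
from m import *
o=observe();print(o['joint_pos'].round(2),o['position'],o['eef_rot'].round(3),o['grip_width'],o['contact_force'])
c=cam('side');cv2.imwrite('pics/s1.png',cv2.resize(c['img'][120:280,150:350],(750,600)))
```

```text
[ 0.58  0.47 -0.76  1.6   0.34  1.21 -1.81] [ 0.6351993  -0.02473361  0.12365412] [-0.  1. -0. -0.] 0.019631912660444752 [-0.07546357  0.16124257 -2.1460202 ]
```

View pics/s1.png

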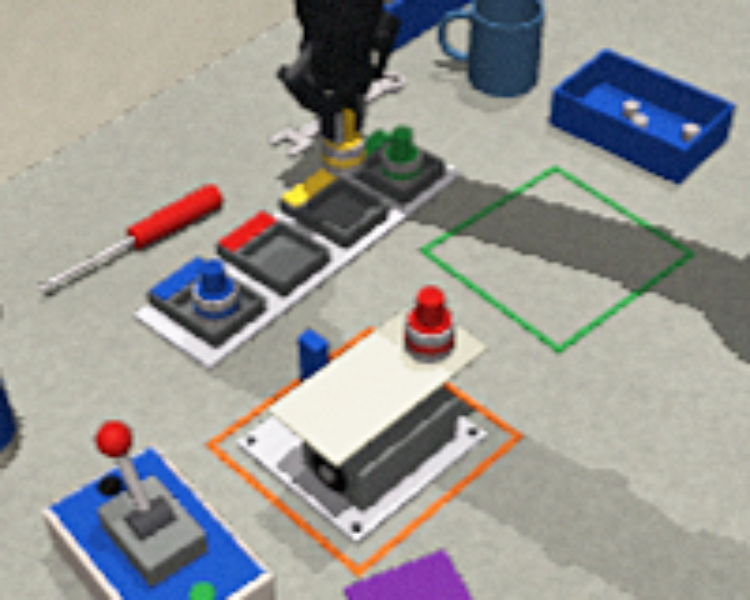

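The yellow weight hangs upright over its slot at about (345,150), and the lever is over at the black dot (115,440). I correct by 10 mm and set it down.

{"name": "arm_command", "arguments": {
  "targets": "0 0.01 0.008 0 0; 0 0 0 0 0; 0 0 0 0.02 0; 0 0 0 0.02 0; 0 0 0 0.015 0; 0 0 0 0.01 0; 0 0 0 0.005 0; 0 0 0 0 0"
}}

```text
time: 9.65
position: [0.6452, -0.0328, 0.0532]
eef_rot: [-0.0, 1.0, -0.0, -0.0]
contact_force: [-0.6, -0.1, -2.3]
grip_width: 0.0199
gripper_force: 59.2
```

{"name": "arm_command", "arguments": {
  "targets": "0 0 0 0.004 0; 0 0 0 0 0; 0 0 0 0 0"
}}

```text
time: 9.95
position: [0.6456, -0.0329, 0.05]
eef_rot: [0.0, 1.0, -0.0, 0.0]
contact_force: [-0.1, 0.0, -3.4]
grip_width: 0.0196
gripper_force: 59.2
```

{"name": "arm_command", "arguments": {
  "targets": "0 0 0 0.002 0; 0 0 0 0 0"
}}

```text
time: 10.15
position: [0.6452, -0.0329, 0.0475]
eef_rot: [0.0, 1.0, -0.0, -0.0]
contact_force: [-0.6, 0.5, -2.6]
grip_width: 0.0198
gripper_force: 59.2
```

{"name": "arm_command", "arguments": {
  "targets": "0 0 0 0.0015 0; 0 0 0 0 0"
}}

```text
time: 10.35
position: [0.6456, -0.0328, 0.0471]
eef_rot: [0.0, 1.0, -0.0, 0.0]
contact_force: [-1.6, 0.4, 4.3]
grip_width: 0.0195
gripper_force: 60.0
```

{"name": "arm_command", "arguments": {
  "targets": "0.5 0 0 0 0; 0.5 0 0 0 0; 0.5 0 0 0 0; 0.5 0 0 -0.03 0; 0.5 0 0 -0.05 0; 0.5 0 0 -0.05 0; 0.5 -0.04 -0.01 -0.03 0; 0.5 -0.04 -0.03 0 0"
}}

```text
time: 11.15
position: [0.5691, 0.005, 0.2101]
eef_rot: [0.0, 1.0, -0.003, 0.004]
contact_force: [0.0, 0.5, 0.5]
grip_width: 0.0431
gripper_force: 0.0
```

{"name": "arm_command", "arguments": {
  "targets": "0.6 -0.04 -0.03 0 0; 0.6 -0.04 -0.03 0 0; 0.6 -0.04 -0.03 0 0; 0.6 -0.025 -0.01 0 0; 0.6 0 0 0 0; 0.6 0 0 0 0"
}}

```text
time: 11.75
position: [0.4215, 0.1067, 0.2059]
eef_rot: [0.001, 1.0, 0.0, 0.001]
contact_force: [0.7, 0.2, -0.4]
grip_width: 0.0516
gripper_force: 0.0
```

{"name": "arm_command", "arguments": {
  "targets": "0.6 -0.005 -0.001 0.01 0; 0.6 0 0 0.025 0; 0.6 0 0 0.02 0; 0.6 0 0 0.01 0; 0.6 0 0 0.005 0; 0.6 0 0 0 0; 0.6 0 0 0 0"
}}

```text
time: 12.45
position: [0.4167, 0.1081, 0.136]
eef_rot: [-0.0, 1.0, -0.0, 0.0]
contact_force: [-0.3, -0.2, -0.2]
grip_width: 0.0514
gripper_force: 0.0
```

Run:
```python
from m import *
o=observe();print(o['joint_pos'].round(2),o['position'])
for n,b in(('top',(430,200,470,250)),('side',(350,240,400,290))):
    c=cam(n);C=cloud(c)
    m=(np.hypot(C[...,0]-.6455,C[...,1]+.033)<.03)&(C[...,2]>.063)&(C[...,2]<.08);P=C[m]
    if len(P): print(n,'yellow knob',len(P),P.mean(0).round(4),P.max(0))
```

```text
[ 0.69 -0.07 -0.95  2.06 -0.07  1.13 -1.81] [0.41674752 0.10814095 0.13598934]
top yellow knob 37 [ 0.6428 -0.0318  0.0672] [ 0.6532146  -0.02248589  0.06964288]
side yellow knob 24 [ 0.6436 -0.0304  0.0685] [ 0.65326339 -0.02201233  0.07240083]
```

Yellow sits upright, with its knob top at 0.068 as expected. Now red: I need Δx = +0.227 and Δy = −0.056.

{"name": "arm_command", "arguments": {
  "targets": "0.6 0 0 0.001 0; 0 0 0 0 0; 0 0 0 0 0; 0 0 0 0 0; 0 0 0 0 0; 0 0 0 0 0"
}}

```text
time: 13.15
position: [0.4163, 0.1078, 0.1347]
eef_rot: [0.0, 1.0, -0.0, 0.0]
contact_force: [-0.7, -1.6, 3.3]
grip_width: 0.0198
gripper_force: 58.7
```

{"name": "arm_command", "arguments": {
  "targets": "0 0 0 -0.02 0; 0 0 0 -0.03 0; 0 0.01 0 -0.03 0; 0 0.04 0.01 0 0; 0 0.04 0.01 0 0; 0 0.04 0.01 0 0; 0 0.04 0.01 0 0; 0 0.04 0.01 0 0"
}}

```text
time: 13.95
position: [0.6271, 0.0572, 0.2125]
eef_rot: [-0.0, 1.0, -0.0, -0.001]
contact_force: [0.3, 0.6, -1.6]
grip_width: 0.0198
gripper_force: 59.5
```

{"name": "arm_command", "arguments": {
  "targets": "0 0.018 0.006 0.02 0; 0 0 0 0.04 0; 0 0 0 0.03 0; 0 0 0 0 0; 0 0 0 0 0"
}}

```text
time: 14.45
position: [0.6436, 0.0521, 0.1239]
eef_rot: [-0.0, 1.0, -0.0, -0.001]
contact_force: [0.0, 0.1, -1.8]
grip_width: 0.0197
gripper_force: 59.4
```

Red is at the slot (0.644, 0.052). I lower it to TCP z ≈ 0.047.

{"name": "arm_command", "arguments": {
  "targets": "0 0 0 0.02 0; 0 0 0 0.02 0; 0 0 0 0.015 0; 0 0 0 0.01 0; 0 0 0 0.007 0; 0 0 0 0.002 0; 0 0 0 0 0; 0 0 0 0 0"
}}

```text
time: 15.25
position: [0.6446, 0.0521, 0.0512]
eef_rot: [-0.0, 1.0, -0.0, 0.001]
contact_force: [0.9, -0.4, -2.4]
grip_width: 0.02
gripper_force: 59.4
```

{"name": "arm_command", "arguments": {
  "targets": "0 0 0 0.0015 0; 0 0 0 0 0; 0 0 0 0 0"
}}

```text
time: 15.55
position: [0.6442, 0.052, 0.0491]
eef_rot: [0.0, 1.0, -0.0, 0.0]
contact_force: [0.2, -0.8, -2.9]
grip_width: 0.0197
gripper_force: 59.4
```

{"name": "arm_command", "arguments": {
  "targets": "0 0 0 0.002 0; 0 0 0 0 0; 0 0 0 0 0"
}}

```text
time: 15.85
position: [0.6442, 0.052, 0.047]
eef_rot: [0.0, 1.0, -0.0, 0.0]
contact_force: [0.3, -0.6, -2.1]
grip_width: 0.0198
gripper_force: 59.7
```

{"name": "arm_command", "arguments": {
  "targets": "0 0 0 0.0015 0; 0 0 0 0 0"
}}

```text
time: 16.05
position: [0.6445, 0.052, 0.0468]
eef_rot: [0.0, 1.0, -0.0, 0.0]
contact_force: [-2.0, -1.2, 4.5]
grip_width: 0.0203
gripper_force: 60.5
```

{"name": "arm_command", "arguments": {
  "targets": "0.5 0 0 0 0; 0.5 0 0 0 0; 0.5 0 0 0 0; 0.5 0 0 -0.03 0; 0.5 0 0 -0.05 0; 0.6 0 0 -0.04 0; 0.7 -0.04 -0.03 -0.02 0.025; 0.8 -0.04 -0.03 0 0.024"
}}

```text
time: 16.85
position: [0.5698, 0.1114, 0.1874]
eef_rot: [-0.001, 1.0, -0.027, 0.003]
contact_force: [-0.3, 2.3, 0.2]
grip_width: 0.0682
gripper_force: 0.0
```

{"name": "arm_command", "arguments": {
  "targets": "0.8 -0.04 -0.03 0 0; 0.8 -0.023 -0.01 0 0; 0.8 0 0 0 0; 0.8 0 0 0 0"
}}

```text
time: 17.25
position: [0.507, 0.1536, 0.1843]
eef_rot: [0.001, 1.0, -0.024, 0.001]
contact_force: [-0.4, -0.1, -0.8]
grip_width: 0.0682
gripper_force: 0.0
```

```bash
cat > st.py <<'E'
from m import *
o=observe();print(o['joint_pos'].round(2),o['position'].round(4),o['eef_rot'].round(4))
for n in('side','top'):
    c=cam(n);C=cloud(c)
    for nm,x,y in(('red',.644,.052),('yel',.6455,-.033)):
        m=(np.hypot(C[...,0]-x,C[...,1]-y)<.03)&(C[...,2]>.063)&(C[...,2]<.08);P=C[m]
        if len(P): print(n,nm,len(P),P.mean(0).round(4))
    for ce,a,p,m in blobs(c,(100,125),(345,285,375,310) if n=='top' else (350,315,378,350),.08): print(n,'grip',ce,a,p,C[m].mean(0).round(4))
cv2.imwrite('pics/s2.png',cv2.resize(cam('side')['img'][120:280,150:350],(750,600)))
E
python3 st.py
```

```text
[ 0.57  0.2  -1.01  1.79  0.18  1.25 -2.11] [0.507  0.1536 0.1843] [ 7.000e-04  9.997e-01 -2.430e-02  7.000e-04]
side red 15 [0.6425 0.051  0.0671]
side grip [232.8 213.7] 80 [0.4972 0.1621 0.08  ] [0.4965 0.1629 0.0811]
top red 37 [0.6434 0.0519 0.0671]
top yel 35 [ 0.6426 -0.0316  0.0677]
```

View pics/s2.png

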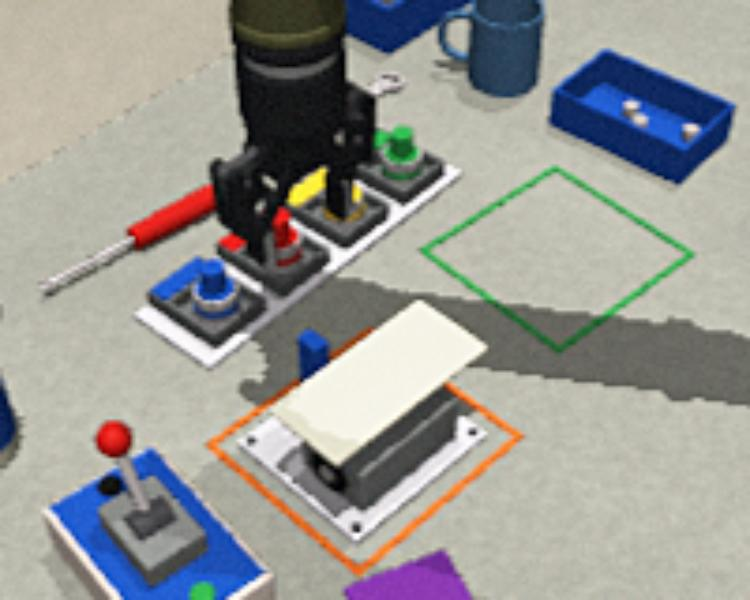

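Both weights stand in their own slots, the plate is clear, and the blue grip is at (313,350). Next I grip the bar.

{"name": "arm_command", "arguments": {
  "targets": "0.8 -0.005 0.001 0 0; 0.8 0 0 0.03 0; 0.8 0 0 0.04 0; 0.8 0 0 0.035 0; 0.8 0 0 0.02 0; 0.8 0 0 0.01 0; 0.8 0 0 0 0; 0.8 0 0 0 0",
  "grip_force": 80
}}

```text
time: 18.2
position: [0.5025, 0.1534, 0.0499]
eef_rot: [-0.0, 1.0, -0.025, 0.001]
contact_force: [-0.5, -0.3, 0.1]
grip_width: 0.0683
gripper_force: 0.0
```

{"name": "arm_command", "arguments": {
  "targets": "0 0 0 0 0; 0 0 0 0 0; 0 0 0 0 0; 0 0 0 0 0; 0 0 0 0 0; 0 0 0 0 0"
}}

```text
time: 18.8
position: [0.5023, 0.1528, 0.0498]
eef_rot: [0.0, 1.0, -0.025, 0.001]
contact_force: [-1.5, -2.2, 6.3]
grip_width: 0.0148
gripper_force: 79.0
```

{"name": "arm_command", "arguments": {
  "targets": "0 0.001 0.007 0 0; 0 0.002 0.014 0 0.003; 0 0.002 0.015 0 0.003; 0 0.002 0.015 0 0.003; 0 0.002 0.015 0 0.003; 0 0.002 0.015 0 0.003; 0 0.001 0.01 0 0; 0 0 0 0 0"
}}

```text
time: 19.6
position: [0.5095, 0.0615, 0.0498]
eef_rot: [-0.001, 0.999, -0.033, 0.001]
contact_force: [0.5, 2.0, 4.8]
grip_width: 0.0151
gripper_force: 79.1
```

{"name": "arm_command", "arguments": {
  "targets": "0 0.002 0.012 0 0.003; 0 0.002 0.016 0 0.003; 0 0.003 0.016 0 0.003; 0 0.002 0.016 0 0.003; 0 0.002 0.016 0 0.003; 0 0.003 0.016 0 0.003; 0 0.002 0.016 0 0.003; 0 0.002 0.012 0 0.003"
}}

```text
time: 20.4
position: [0.5183, -0.0574, 0.0498]
eef_rot: [-0.002, 0.999, -0.044, 0.001]
contact_force: [0.0, 7.5, 7.2]
grip_width: 0.0149
gripper_force: 79.3
```

{"name": "arm_command", "arguments": {
  "targets": "0 0.002 0.012 0 0.003; 0 0.002 0.016 0 0.003; 0 0.003 0.016 0 0.003; 0 0.002 0.014 0 0.003; 0 0.002 0.012 0 0; 0 0.001 0.008 0 0; 0 0 0 0 0; 0 0 0 0 0"
}}

```text
time: 21.2
position: [0.5231, -0.1377, 0.0498]
eef_rot: [-0.0, 0.999, -0.05, 0.001]
contact_force: [0.6, 2.2, 5.2]
grip_width: 0.0146
gripper_force: 79.1
```

```bash
cat > fin.py <<'E'
from m import *
o=observe();print(o['position'].round(4),o['eef_rot'].round(4))
c=cam('top');C=cloud(c);s=cam('side')
box=np.zeros((384,512),bool); box[170:240,275:370]=1
m=box&(abs(C[...,2]-.1)<.006)&(C[...,0]<.5); print('plate',rect(c,m,.1),m.sum())
m=box&(abs(C[...,2]-.008)<.004)&(c['img'].min(2)>120); print('base',rect(c,m,.008),m.sum())
a=cv2.resize(c['img'][155:255,260:390],(650,500),interpolation=cv2.INTER_CUBIC); cv2.imwrite('pics/'+__import__('sys').argv[1],a)
E
python3 fin.py f1.png
```

```text
[ 0.5231 -0.1377  0.0498] [-4.000e-04  9.987e-01 -5.030e-02  8.000e-04]
plate ((445.4583740234375, -128.13076782226562), (163.62547302246094, 75.99517822265625), 84.22314453125) 1384
base ((461.8865051269531, -94.57939147949219), (232.49388122558594, 166.1333465576172), 75.55582427978516) 400
```

View pics/f1.png

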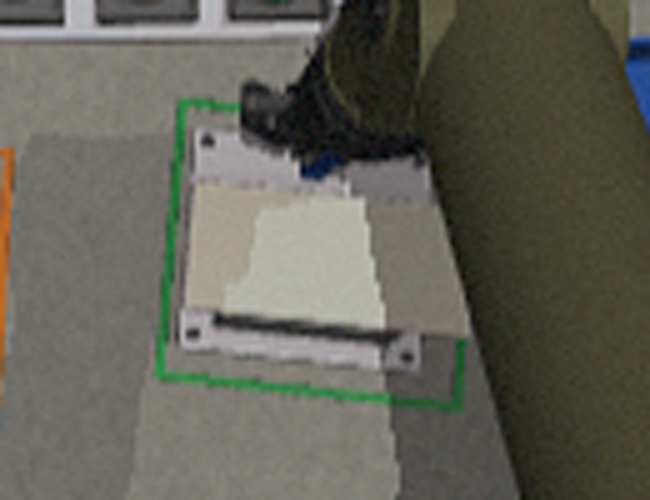

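The module is inside the green frame but about 9 mm off-centre to the left: the base's left edge is at x≈185, against the frame line at 170. I slide it another 9 mm.

{"name": "arm_command", "arguments": {
  "targets": "0 0.0005 0.004 0 0; 0 0.0005 0.005 0 0; 0 0 0 0 0; 0 0 0 0 0; 0.8 0 0 0 0; 0.8 0 0 0 0; 0.8 0 0 0 0; 0.8 0 0 0 0"
}}

```text
time: 22.1
position: [0.5219, -0.1477, 0.0488]
eef_rot: [0.0, 0.999, -0.05, -0.0]
contact_force: [-0.1, -0.3, -0.2]
grip_width: 0.0683
gripper_force: 0.0
```

{"name": "arm_command", "arguments": {
  "targets": "0.8 0 0 -0.02 0; 0.8 0 0 -0.04 0; 0.8 0 0 -0.05 0; 0.8 0 0 -0.05 0; 0.8 0 0.03 -0.03 0; 0.8 0 0.05 0 0; 0.8 0 0.05 0 0; 0.8 0 0.05 0 0"
}}

```text
time: 22.9
position: [0.5038, -0.3285, 0.2396]
eef_rot: [0.001, 0.999, -0.05, 0.0]
contact_force: [-0.1, -0.7, 0.3]
grip_width: 0.0682
gripper_force: 0.0
```

{"name": "arm_command", "arguments": {
  "targets": "0.8 0 0.05 0 0; 0.8 0 0.05 0 0; 0.8 0 0.05 0 0; 0.8 0 0 0 0; 0.8 0 0 0 0; 0.8 0 0 0 0"
}}

```text
time: 23.5
position: [0.49, -0.474, 0.2389]
eef_rot: [-0.001, 0.999, -0.049, 0.0]
contact_force: [0.1, 0.4, -0.1]
grip_width: 0.0685
gripper_force: 0.0
```

```bash
python3 fin.py f2.png; python3 lev.py; python3 st.py|grep -E 'red|yel'; python3 -c "
from h import *
cv2.imwrite('pics/end.png',cv2.resize(cam('top')['img'][100:290,130:450],(800,475)))"
```

```text
[ 0.49   -0.474   0.2389] [-6.000e-04  9.988e-01 -4.920e-02  1.000e-04]
plate ((445.4892272949219, -136.271728515625), (164.53311157226562, 76.00113677978516), 84.2866439819336) 1454
base ((466.47723388671875, -150.35630798339844), (172.9104461669922, 139.42816162109375), 84.29219055175781) 595
top [159.4 183.4] 54 [0.503  0.3469 0.135 ] [0.5013 0.345  0.1426]
side [180.  236.5] 72 [0.5054 0.3482 0.135 ] [0.5008 0.3509 0.1412]
side red 25 [0.6452 0.0531 0.0676]
side yel 25 [ 0.6441 -0.03    0.0678]
top red 37 [0.6432 0.0518 0.0672]
top yel 37 [ 0.6425 -0.0317  0.0681]
```

View pics/end.png

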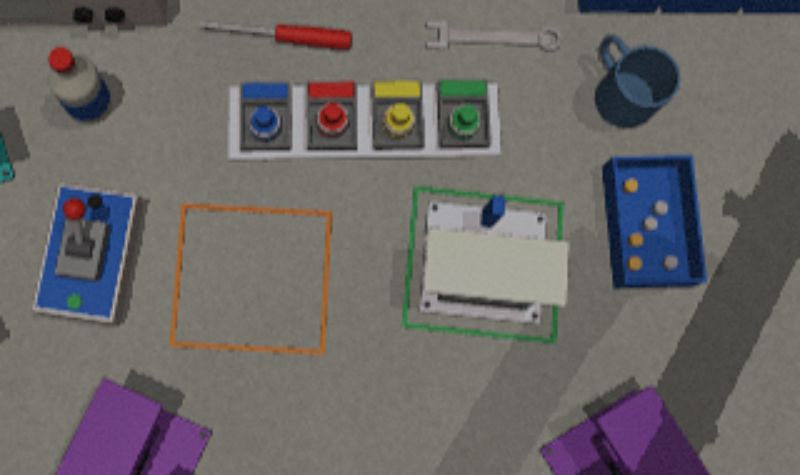

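The lever is over at the black dot (75,208), red and yellow are in their slots, and the module's base is inside the green frame at about (485,262). The bystanders have not moved and the gripper is clear.

```bash
python3 -c "
from h import *
print(env.hand_in())"
```

```text
the job is handed in; nothing more can be done
None
```

The job is handed in at about 24 s: the supply lever is at its far end (off), the red and yellow weights stand upright in their own slots, the module's base is inside the green frame (about 2 mm off centre by my last measurement), and the gripper is clear of everything.

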